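Slide a tray of culture jars across the gap onto the warming plate

ROBOT

A 6-joint arm with a two-finger parallel gripper is mounted at the origin on the work surface. World frame = base frame: x ahead of the robot, y to its left, z up, the work surface at z = 0. Lengths are in mm, angles in rad, forces in N, time in s.
With the tool pointing down it reaches from about 425 to 925 mm from the base axis. Payload 12.5 kg.
Tool frame: the origin (TCP) lies midway between the tips of the shut fingers; the grasp point (between the pads) lies arm.grasp_offset behind it (arm.grasp_offset is the distance from the TCP to the grasp point, in mm); z points along the fingers, y is the line along which they close (so a half turn about z gives the same grasp; the last joint's range is limited). The gripper opens to 85 mm and grips with 20 to 120 N. Pads are 22 mm wide; open, the fingers measure 114 mm over their backs; the gripper's body (76 mm by 85 mm) begins 54 mm behind the grasp point. The pads swing forward as they close: fully open they stand 13 mm farther back than shut.
Start: joints at [-1.343, 0.491, 1.559, -0, 1.092, -0.106], TCP at [204.795, -590.511, 231.327] pointing down, gripper open.
Joint ranges: [-3.1, 3.1], [-0.84, 2.19], [0.05, 2.79], [-1.13, 4.28], [0.06, 2.93], [-2.69, 2.69]. Speed limits (rad/s): [2.22, 2.22, 2.79, 3.14, 3.14, 3.14].

INTERFACE

Orientations are given as a unit quaternion [x, y, z, w].
In Python, from plant import arm, eyes, order gives the robot as it stands.
- The arm moves only by the tool drive_tool, never from a script. Its argument "motion" is one flat list of numbers, 4 for each row, row after row: the shift along the tool's x, y, z in cm, then the turn about the tool's z in rad. A call has 1 to 20 rows; each row shifts and turns the commanded pose from where the row before left it, along the tool's axes as they then stand; what a row does not reach is not made up. A row lasts 1/12 s, in which the tool goes at most 41.7 mm and 7.16 degrees, less where a joint would pass 70% of its speed; a pose out of reach is approached as far as the arm can. A call with a gripper value outside its range is refused whole. "gripper" is the closure, from -1 (fully open) to 1 (shut), set as the call begins (left out, the last holds). The fingers move at their own pace and stop on an object; "force" is the grip in N (left out, the last holds). Time passes only in rows, so rows that do not move let the fingers close. It gives the time, the measured TCP pose, the force, the opening and the grip force at its end, in the units of the state.
- arm.read_state(): the state, without advancing time (a new reading comes with each control period).
- eyes.camera(name): name is "side" or "top" or "wrist"; returns a dict with "color" (480x640x3 uint8, red, green, blue), "fx", "fy", "cx", "cy" (pixels), "xyz" and "orientation" of the camera in the world. Camera axes: x right, y up, looking along -z (the intrinsics and any distortion apply to the point x, -y, -z); pixel columns grow to the right and rows downward; lengths in mm; the calibration is good to about 2 mm. A picture is of the moment at which its call begins. There is no depth.
- order.finish_job(): hands the job in; it is judged then, once.
The state is a dict: "t": time; "joints": joint angles; "joint_velocities": joint speeds; "joint_torque": joint torques, N m; "position": TCP position; "eef_rot": TCP orientation; "wrist_force": force on the tool from outside, world axes, zero at the start; "wrist_torque": the same for the moment, N m; "gripper_width": finger opening in mm; "gripper_force": force on a finger pad.
Only numpy, scipy, OpenCV 4.12 (cv2) and the standard library are available. Lean on these libraries where they do the work, as an engineer would, in place of code of your own. Each camera call takes 0.05 s, during which the arm holds its last target. There are 200 camera calls.

TASK

Slide the green tray of culture jars off the steel stand, across the open gap, and all the way between the blue guides of the warming plate. Do not let its nose sag into the gap, and do not lift it off. Press it gently but definitely home against the blue stop bar, then let go, leaving the jars standing in the tray and the things around undisturbed.

Things in the scene. Friction and masses are not known exactly. Their poses are not given: they have to be found in the camera images.
- tray: Green tray, 190 mm long (x) by 150 wide (y), floor 5 thick, walls 24 high. Origin: centre of underside; +x points to its nose, the way to push. Three jars in front pockets make it front-heavy: about 0.66 kg, balancing 30 to 37 mm ahead of the origin, so unsupported it tips into the gap; hold it level by the yellow tab or press its tail down. Slippery underside (friction about 0.15).
- tray_grip (a point): Grip point in the yellow upright tab at the tray's tail: 90 mm behind the tray's origin, 42 mm above its underside. The tab is 12 mm thick along the tray's x, 70 mm wide along its y; its top is 60 mm above the underside. Pinch it from above, fingers closing along the tray's x; 100 mm of empty floor lie ahead of it, its back stands 1 mm behind the floor's end.
- tray_nose (a point): Middle of the lower edge of the tray's front end: 95 mm ahead of the tray's origin, 8 mm above its underside; axes as the tray's. The last 16 mm of underside slope up to it like a sled, so it rides onto an edge if it has sagged less than about 5 mm; 6 mm of sag is too much, and so is lifting the tray 10 mm.
- stand: Fixed steel stand on which the tray starts, 230 mm along x, 200 along y, flat top 60 mm above the bench. Origin at bench height under its centre; +x points at the warming plate. Its edge on the gap is at x = +115 mm. The open gap to the plate is 104 to 114 mm wide.
- plate: Fixed white warming plate, aluminium top, 230 mm along x, 210 along y, flat top 58 mm above the bench (2 below the stand's). Origin at bench height under its centre; axes parallel to the stand's, centre line up to 6 mm to either side of the stand's. Edge on the gap: x = -115. Two blue guides 18 mm high, 156 apart inside (3 free each side of the tray), x = -60 to +113, mouths flaring to about 180.
- stopper: Stop unit at the plate's far end: a rigid blue bar across between the guides, 29 mm high, clamped on two steel side rails. Origin on the plate's top, at plate x = +104 mm, y = 0; axes as the plate's. The bar's face is clamped anywhere from x = -14 to 0 mm here: not measured, feel for it. Home: the tray's nose bears on the bar with 3 N or more for 0.2 s; over 20 N on it is too hard.
- jar0: Closed glass culture jar, 41 mm across, 70 mm tall, about 0.16 kg (varies), loose in a pocket of the tray centred 50 mm ahead of the tray's origin and 47 mm to its right, its foot 5 mm above the tray's underside. Origin: centre of its underside.
- jar1: Closed glass culture jar, 41 mm across, 70 mm tall, about 0.16 kg (varies), loose in a pocket of the tray centred 50 mm ahead of the tray's origin and on its centre line, its foot 5 mm above the tray's underside. Origin: centre of its underside.
- jar2: Closed glass culture jar, 41 mm across, 70 mm tall, about 0.16 kg (varies), loose in a pocket of the tray centred 50 mm ahead of the tray's origin and 47 mm to its left, its foot 5 mm above the tray's underside. Origin: centre of its underside.
- dish: Bystander: clear closed petri dish, 90 mm across, 18 mm high, on the bench beside the warming plate. Origin: centre of its underside. Leave it where it is.
- bottle: Bystander: amber bottle with blue cap, 60 mm across, 130 mm tall, on the bench beside the warming plate on the robot's side. Origin: centre of its underside. Leave it where it is.
- tweezers: Bystander: steel tweezers 140 mm long (along x), 8 mm high, lying on the bench beside the stand on the robot's side. Origin: centre of the underside. Leave them where they are.
There are look-alikes about, which are no part of the job. What is shaped like the jar1 but brown or orange is not meant.

How it is judged (in metres and radians):
On the way, in this order (a step that is already met when the one before it is completed fails the run):
1. the tray's nose has reached over the warming plate, unsagged (x of tray_nose in the frame of plate above -0.1 m and z of tray_nose in the frame of plate above 0.06 m), for 0.1 s.
2. the tray, wholly on the plate and between the guides, bears on the stop bar with at least 3 N (x of tray_nose in the frame of stopper between -0.017 and 0.003 m and contact force between tray and stopper above 3 N), for 0.2 s.
At the end, for the whole second after the job is handed in: The tray lies flat (0.03 rad, 3 mm) and at rest on the plate between the guides, nose at the stop bar (17 mm short to 3 mm past the stop unit's origin), square within 0.05 rad; the jars stand upright in their pockets; dish, bottle and tweezers are within 15 mm of their start (x of tray_nose in the frame of stopper between -0.017 and 0.003 m and y of tray in the frame of plate between -0.006 and 0.006 m and angle between the x axis of tray and the x axis of plate, either way round below 0.05 rad and z of tray in the frame of plate between 0.055 and 0.061 m and angle between tray's own z axis and vertical below 0.03 rad and linear speed of tray below 0.01 m/s and angle between each of jar0, jar1, jar2's own z axis and vertical below 0.1 rad and z of each of jar0, jar1, jar2 in the frame of tray below 0.009 m and x of each of jar0, jar1, jar2 in the frame of tray above 0.035 m and distance of each of dish, bottle, tweezers from where it was at the start of the episode below 0.015 m); the robot touches nothing.
It fails at once if the tray's nose sags more than 6 mm below its height on the stand (height (world z) of tray_nose below 0.062 m).
It fails at once if the tray is lifted more than 10 mm off the stand's height (height (world z) of tray above 0.07 m).
It fails at once if the tray presses on the stop bar with more than 20 N (contact force between tray and stopper above 20 N).
It fails at once if a jar tips over (angle between any of jar0, jar1, jar2's own z axis and vertical above 0.35 rad).
It fails at once if the petri dish, bottle or tweezers are disturbed (distance of any of dish, bottle, tweezers from where it was at the start of the episode above 0.015 m).
It also fails if it takes over 72 s, if anything falls off the work surface, if the arm or the gripper's body presses on something with over 40 N, if the wrist force passes 120 N, or if a joint passes its speed limit or range.

## Working session

There is one attempt and no reset: what is moved stays moved. The work goes in short steps, Python scripts to look and compute and a tool call to move; the robot and the scene stay as the last step left them, time stands still between calls to the robot, and variables do not carry over. Pictures are saved under pics/ and viewed, at most 10 in all, crops included, and the job is handed in when it is done.

Besides the shell and the picture viewer there is one more tool, called after "Call:" by a JSON object that holds its "fn" and its "kwargs". drive_tool: Moves the arm, as the interface text tells. Its arguments: {"type":"object","properties":{"motion":{"type":"array","items":{"type":"number"}},"gripper":{"type":"number"},"force":{"type":"number"}},"required":["motion"]}

```bash
mkdir -p pics; ls; python3 - <<'E'
from plant import arm, eyes, order
import cv2,numpy as np,pickle
print(arm.read_state(), arm.grasp_offset)
d={}
for n in("side","top"):
    c=eyes.camera(n);d[n]=c
    print(n,{k:v for k,v in c.items() if k!="color"})
pickle.dump(d,open("c0.pkl","wb"))
for n in d: cv2.imwrite(f"pics/{n}0.png",d[n]["color"][...,::-1])
E
```

```text
pics
{'t': 0.0, 'joints': array([-1.34260746e+00,  4.91572482e-01,  1.55949292e+00,  4.69952855e-05,
        1.09171973e+00, -1.05631140e-01]), 'joint_velocities': array([ 3.68370581e-04,  5.62666632e-04,  1.91559738e-05, -1.17767693e-03,
       -2.98754158e-04, -1.00963479e-04]), 'joint_torque': array([-1.33300255e-03, -6.18454027e+01, -2.61595148e+01, -1.07074584e-04,
        3.93014168e-03,  4.18034119e-06]), 'position': array([ 204.74043956, -590.24915483,  230.70475048]), 'eef_rot': array([ 9.86104460e-01,  1.66125370e-01, -1.57071368e-05, -5.96394246e-04]), 'wrist_force': array([ 0.72551248,  0.52932857, -0.38443634]), 'wrist_torque': array([-0.02147749,  0.03960725,  0.02152258]), 'gripper_force': 0.0, 'gripper_width': 85.26036729129221} 18.700000000000003
side {'fx': 477.3820108976514, 'fy': 477.3820108976514, 'cx': 325.3316119976348, 'cy': 236.18876972929706, 'xyz': array([ 461.67971173, -509.27011897,  707.05602833]), 'orientation': array([ 0.32153118, -0.03180348, -0.12036447,  0.9386792 ])}
top {'fx': 474.9802877153191, 'fy': 474.9802877153191, 'cx': 313.37182137693486, 'cy': 240.59176609421252, 'xyz': array([401.29529815,   5.14954097, 994.93689712]), 'orientation': array([ 0.0472965 , -0.07109611, -0.70126201,  0.70777113])}
```

View pics/top0.png

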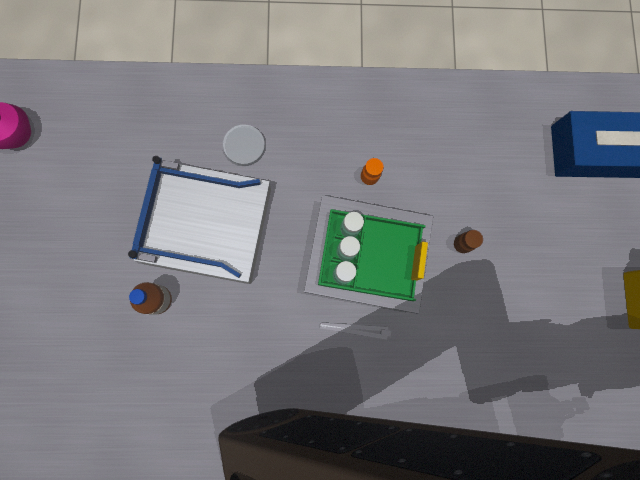

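View pics/side0.png

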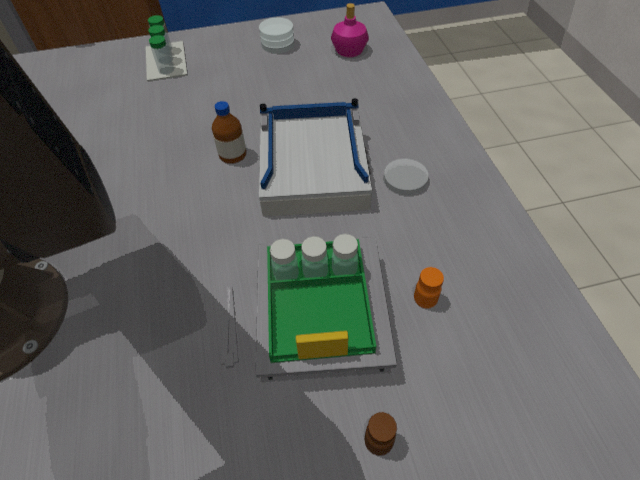

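The top view shows the stand with corners near (323,196), (433,214), (419,312), (305,293). The yellow tab is at (420,260). The plate's gap edge runs (270,180)–(250,282), and the stop bar is at (147,208). The push runs towards image left, which is about +y. Next I measure these.

```bash
cat > h.py <<'E'
import cv2,numpy as np,pickle
from scipy.spatial.transform import Rotation as R
def cast(c,uv,z):
    uv=np.atleast_2d(np.float64(uv))
    d=np.c_[(uv[:,0]-c["cx"])/c["fx"],-(uv[:,1]-c["cy"])/c["fy"],-np.ones(len(uv))]
    d=R.from_quat(c["orientation"]).apply(d); o=np.array(c["xyz"])
    return o+d*((z-o[2])/d[:,2])[:,None]
def mask(c,lo,hi):
    h=cv2.cvtColor(c["color"],cv2.COLOR_RGB2HSV); return cv2.inRange(h,lo,hi)
def big(m,roi):
    x0,y0,x1,y1=roi; k=np.zeros_like(m);k[y0:y1,x0:x1]=m[y0:y1,x0:x1]
    cs,_=cv2.findContours(k,cv2.RETR_EXTERNAL,cv2.CHAIN_APPROX_NONE)
    return max(cs,key=cv2.contourArea)[:,0,:]
E
python3 - <<'E'
from h import *
d=pickle.load(open("c0.pkl","rb"))
np.set_printoptions(precision=1,suppress=True)
def rect(p):
    r=cv2.minAreaRect(np.float32(p[:,:2])); return np.round(r[0],1),np.round(r[1],1),round(r[2],2)
rois={"top":dict(y=(400,220,440,300),g=(310,190,435,310),p=(120,150,280,290),s=(295,185,440,320)),
      "side":dict(y=(285,320,360,365),g=(255,225,390,370),p=(250,90,380,215),s=(240,220,400,380))}
for n,c in d.items():
    r=rois[n]
    y=big(mask(c,(20,120,80),(35,255,255)),r["y"]); print(n,"yellow z120",rect(cast(c,y,120)), "z90",rect(cast(c,y,90)))
    q=cv2.boxPoints(cv2.minAreaRect(np.float32(y)));print(q,cast(c,q,120)[:,:2])
    g=big(mask(c,(45,100,40),(80,255,255)),r["g"]); print("green z84",rect(cast(c,g,84)))
    b=big(mask(c,(100,120,40),(125,255,255)),r["p"]); print("blue z76",rect(cast(c,b,76)))
t=d["top"]; s=d["side"]
print("stand",cast(t,[(323,196),(433,214),(419,312),(305,293)],60)[:,:2])
print("plate",cast(t,[(270,180),(250,282),(134,261)],58)[:,:2])
print("side stand far L,R near R, L",cast(s,[(257,243),(379,240),(392,361),(259,368)],60)[:,:2])
print("side plate gap L,R",cast(s,[(261,198),(368,193)],58)[:,:2])
E
python3 - <<'E'
import cv2,pickle
d=pickle.load(open("c0.pkl","rb"))
a=d["top"]["color"][140:330,120:450,::-1]; cv2.imwrite("pics/tc.png",cv2.resize(a,None,fx=2.4,fy=2.4,interpolation=cv2.INTER_CUBIC))
E
```

```text
side yellow z120 (array([ 515.1, -241. ]), array([34. , 69.1]), 80.91) z90 (array([ 517.8, -227.3]), array([35.7, 72.6]), 80.91)
[[295.3 334.8]
 [346.8 330.1]
 [349.  353.9]
 [297.5 358.6]] [[ 483.3 -218.7]
 [ 552.  -229.7]
 [ 545.4 -263.1]
 [ 479.  -252.4]]
green z84 (array([ 530.7, -145.4]), array([199.5, 149.9]), 80.78)
blue z76 (array([603.1, 203.5]), array([237.9, 204.7]), 80.12)
top yellow z120 (array([ 514.8, -222.4]), array([22.9, 74.6]), 80.54) z90 (array([ 518.7, -230.2]), array([23.7, 77.2]), 80.54)
[[410.6 278.8]
 [415.8 240. ]
 [427.9 241.7]
 [422.7 280.4]] [[ 479.7 -205.1]
 [ 553.  -217. ]
 [ 550.1 -239.9]
 [ 477.  -227.7]]
green z84 (array([ 530. , -139.2]), array([189.5, 151.9]), 80.92)
blue z76 (array([601.8, 206.4]), array([215.1, 197.7]), 79.74)
stand [[ 651.8  -44.9]
 [ 617.5 -269.1]
 [ 420.1 -234.3]
 [ 455.4  -10.2]]
plate [[684.3  63.3]
 [476.1  98. ]
 [515.2 325.8]]
side stand far L,R near R, L [[ 458.    -5.9]
 [ 659.8  -53.5]
 [ 610.1 -263.8]
 [ 425.  -226. ]]
side plate gap L,R [[481.8  96.3]
 [674.9  56.7]]
```

View pics/tc.png

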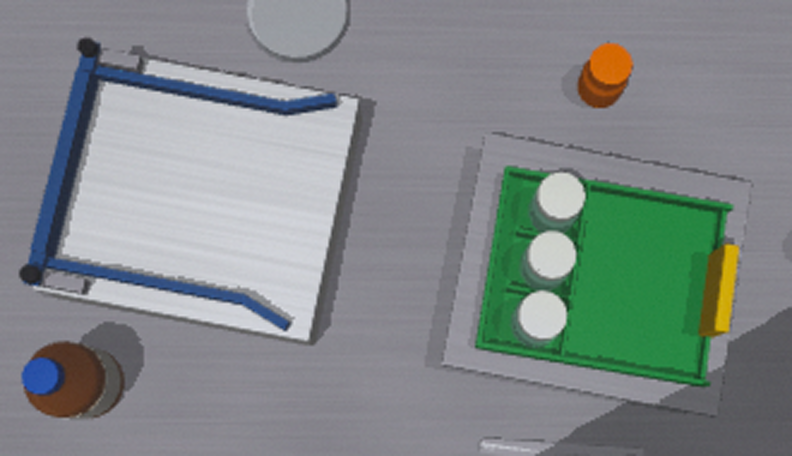

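The crop (scale 2.4, origin (120,140)) shows the upper guide's inner edge from (100,78) to (285,112) and the lower one's from (50,262) to (245,295). The tray walls and tab are clear. I fit the guide edges from the mask.

```bash
cat >> h.py <<'E'
def line(p):
    vx,vy,x,y=cv2.fitLine(np.float32(p[:,:2]),cv2.DIST_HUBER,0,.01,.01).ravel(); 
    if vy<0: vx,vy=-vx,-vy
    return np.array([x,y]),np.array([vx,vy])
def guides(c,cols,z=76,horiz=True):
    """top camera: inner upper edges of the guides, as world lines"""
    m=mask(c,(100,100,40),(125,255,255)); out=[]
    for lo,hi,k in cols:
        pts=[]
        for u in range(170,212):
            rows=np.flatnonzero(m[lo:hi,u])+lo
            if len(rows): pts.append((u,rows.max()+.5 if k else rows.min()-.5))
        out.append(line(cast(c,pts,z)))
    return out
E
python3 - <<'E'
from h import *
np.set_printoptions(precision=3,suppress=True)
c=pickle.load(open("c0.pkl","rb"))["top"]
# upper guide (far) : lower edge may show wall face; near guide: both edges
m=mask(c,(100,100,40),(125,255,255))
for u in (175,190,205): print(u,[ (np.flatnonzero(m[150:205,u])+150)[[0,-1]],(np.flatnonzero(m[225:285,u])+225)[[0,-1]]])
U,L=guides(c,[(150,205,1),(225,285,0)])
U2,L2=guides(c,[(150,205,0),(225,285,1)])
for q in(U,L,U2,L2): print(q, np.degrees(np.arctan2(q[1][1],q[1][0])))
a=np.radians(80.6);l=np.array([-np.sin(a),np.cos(a)]);u=np.array([np.cos(a),np.sin(a)])
f=lambda p:(p@u,p@l)
print([f(q[0]) for q in(U,L,U2,L2)])
g=big(mask(c,(45,100,40),(80,255,255)),(310,190,435,310)); w=cast(c,g,84)[:,:2]
h=w@l; x=w@u; print("tray l range",h.min(),h.max(),"u",x.min(),x.max())
# side walls lines
for s,n in((1,"left"),(-1,"right")):
    E=[]
    for b in np.arange(x.min()+15,x.max()-15,5):
        k=(x>=b)&(x<b+5); E.append(w[k][np.argmax(s*h[k])])
    o,v=line(np.array(E)); print(n,f(o),np.degrees(np.arctan2(v[1],v[0])))
b=big(m,(120,150,280,290));w=cast(c,b,87)[:,:2];print("stop bar u range",np.sort(w@u)[[0,-1]])
print("origin stand",f(np.array([536.2,-139.6])),"tray",f(np.array([530,-139.2])),"plate",f(np.array([598.9,194])))
E
```

```text
175 [array([170, 175]), array([254, 257])]
190 [array([173, 177]), array([257, 260])]
205 [array([176, 180]), array([260, 263])]
(array([680.252, 219.817], dtype=float32), array([0.171, 0.985], dtype=float32)) 80.15797
(array([523.173, 212.285], dtype=float32), array([0.179, 0.984], dtype=float32)) 79.69678
(array([691.842, 224.533], dtype=float32), array([0.187, 0.982], dtype=float32)) 79.21239
(array([515.646, 215.748], dtype=float32), array([0.179, 0.984], dtype=float32)) 79.701126
[(np.float64(327.9684699673927), np.float64(-635.2159473741475)), (np.float64(294.8818132795837), np.float64(-481.47593253261414)), (np.float64(334.51406454719967), np.float64(-645.8803527489819)), (np.float64(297.0697319289123), np.float64(-473.4844244663255))]
tray l range -621.9274063074545 -469.4890509403946 u -145.87855916214662 44.333797281237636
left (np.float64(-54.57698834615177), np.float64(-470.1988456918307)) 80.77941
right (np.float64(-52.85149146812877), np.float64(-620.9661646509411)) 80.94899
stop bar u range [191.536 405.964]
origin stand (np.float64(-50.150092806375014), np.float64(-551.8002973825875)) tray (np.float64(-50.76808490763029), np.float64(-545.6182195957276)) plate (np.float64(289.2109181382597), np.float64(-559.1728309115391))
```

Call:
{"fn": "drive_tool", "kwargs": {"motion": [0, 0, 0, 0.1, 0, 0, 0, 0.1, 0, 0, 0, 0.1, 0, 0, 0, 0.1, 0, 0, 0, 0.093, 1.7, -2.7, 0, 0, 1.7, -2.7, 0, 0, 1.7, -2.7, 0, 0, 1.7, -2.7, 0, 0, 1.7, -2.7, 0, 0, 1.7, -2.7, 0, 0, 1.7, -2.7, 0, 0, 1.7, -2.7, 0, 0, 1.7, -2.7, 0, 0, 1.7, -2.7, 0, 0, 1.7, -2.7, 0, 0, 1.7, -2.7, 0, 0, 1.7, -2.7, 0, 0, 1.7, -2.7, 0, 0], "gripper": -1}}

```text
t: 1.68
position: [500.5, -253.6, 231.1]
eef_rot: [0.997, -0.08, -0.0, -0.0]
wrist_force: [0.2, -1.2, 0.5]
gripper_width: 85.5
gripper_force: 0.0
```

Call:
{"fn": "drive_tool", "kwargs": {"motion": [1.1, -2.9, 0, 0, 0, 0, 1.5, 0, 0, 0, 1.5, 0, 0, 0, 1.0, 0, 0, 0, 0, 0, 0, 0, 0, 0]}}

```text
t: 2.18
position: [515.0, -228.4, 191.0]
eef_rot: [0.997, -0.08, -0.0, -0.0]
wrist_force: [0.7, -0.2, 0.2]
gripper_width: 85.6
gripper_force: 0.0
```

```bash
python3 - <<'E'
from h import *
from plant import arm,eyes
np.set_printoptions(precision=2,suppress=True)
s=arm.read_state();print(s["t"],s["position"],R.from_quat(s["eef_rot"]).as_matrix(),s["wrist_force"],s["wrist_torque"])
c=eyes.camera("wrist");cv2.imwrite("pics/w1.png",c["color"][...,::-1]);c["color"];pickle.dump(c,open("w1.pkl","wb"))
M=R.from_quat(s["eef_rot"]).as_matrix()
y=big(mask(c,(20,120,80),(35,255,255)),(0,0,640,480))
r=cv2.minAreaRect(np.float32(cast(c,y,120)[:,:2]));print(r)
B=cv2.boxPoints(r);print("tool frame xy corners",(np.c_[B,np.full(4,120)]-s["position"])@M)
E
```

```text
2.1833 [ 514.98 -228.36  191.04] [[ 0.99 -0.16 -0.  ]
 [-0.16 -0.99  0.  ]
 [-0.   -0.   -1.  ]] [ 0.69 -0.24  0.16] [-0.   -0.03  0.01]
((521.841552734375, -229.4590301513672), (11.643702507019043, 76.64370727539062), 81.00855255126953)
tool frame xy corners [[-31.28   5.94  71.07]
 [ 45.36   5.73  71.  ]
 [ 45.33  -5.91  71.  ]
 [-31.31  -5.7   71.08]]
```

View pics/w1.png

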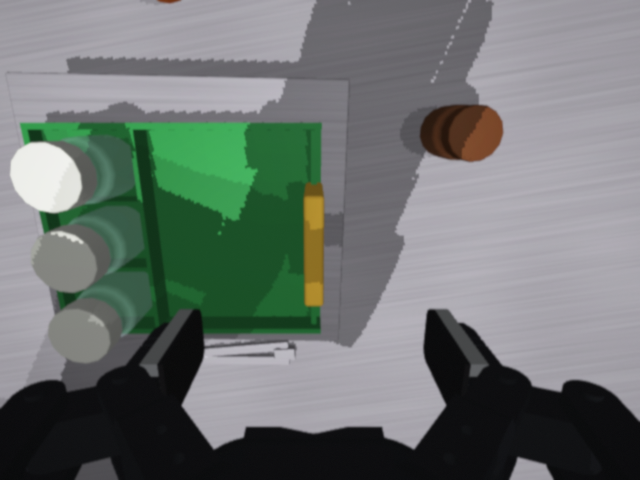

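The wrist view shows the yellow tab centred between the fingers in the closing direction, at pixels (314,245). Nothing is in the fingers' way. I go down and grip.

Call:
{"fn": "drive_tool", "kwargs": {"motion": [0.3, 0, 2, 0, 0, 0, 2, 0, 0, 0, 2, 0, 0, 0, 2, 0, 0, 0, 1.5, 0, 0, 0, 0.75, 0, 0, 0, 0.5, 0, 0, 0, 0, 0, 0, 0, 0, 0]}}

```text
t: 2.98
position: [518.4, -228.9, 84.6]
eef_rot: [0.997, -0.08, 0.0, 0.0]
wrist_force: [-0.5, -0.0, 0.6]
gripper_width: 85.1
gripper_force: 0.0
```

Call:
{"fn": "drive_tool", "kwargs": {"motion": [0, 0, 0, 0, 0, 0, 0, 0, 0, 0, 0, 0, 0, 0, 0, 0, 0, 0, 0, 0, 0, 0, 0, 0, 0, 0, 0, 0, 0, 0, 0, 0, 0, 0, 0, 0, 0, 0, 0, 0], "gripper": 1, "force": 110}}

```text
t: 3.82
position: [518.3, -228.7, 84.1]
eef_rot: [0.997, -0.079, 0.0, 0.0]
wrist_force: [-0.2, 1.0, 5.8]
gripper_width: 10.8
gripper_force: 107.6
```

```bash
python3 - <<'E'
from h import *
from plant import arm,eyes
np.set_printoptions(precision=2,suppress=True)
s=arm.read_state();print({k:s[k] for k in("t","position","wrist_force","wrist_torque","gripper_width","gripper_force")})
E
```

```text
{'t': 3.8167, 'position': array([ 518.28, -228.67,   84.14]), 'wrist_force': array([-0.15,  1.  ,  5.76]), 'wrist_torque': array([ 0.12,  0.11, -0.03]), 'gripper_width': 10.840447572654947, 'gripper_force': 107.61194944381714}
```

Call:
{"fn": "drive_tool", "kwargs": {"motion": [0, 0, 0.05, 0, 0, 0, 0, 0, 0, 0, 0, 0, 0, 0, 0, 0]}}

```text
t: 4.15
position: [518.3, -228.7, 84.1]
eef_rot: [0.997, -0.079, 0.0, 0.0]
wrist_force: [-2.6, 1.3, 11.4]
gripper_width: 10.6
gripper_force: 109.1
```

Call:
{"fn": "drive_tool", "kwargs": {"motion": [0.1, -0.5, 0, 0, 0.1, -0.7, 0, 0, 0.2, -1, 0, 0.01, 0.2, -1, 0, 0, 0.1, -0.7, 0, 0, 0, 0, 0, 0, 0, 0, 0, 0]}}

```text
t: 4.73
position: [532.2, -190.9, 84.1]
eef_rot: [0.996, -0.084, 0.001, 0.0]
wrist_force: [1.1, 4.0, 8.9]
gripper_width: 10.7
gripper_force: 108.5
```

Call:
{"fn": "drive_tool", "kwargs": {"motion": [0.1, -0.5, 0, 0, 0.1, -0.8, 0, 0, 0.1, -1, 0, 0, 0.1, -1, 0, 0, 0.1, -1, 0, 0, 0, -0.8, 0, 0, 0, -0.5, 0, 0, 0, 0, 0, 0, 0, 0, 0, 0]}}

```text
t: 5.48
position: [546.5, -136.5, 84.1]
eef_rot: [0.996, -0.084, 0.001, 0.0]
wrist_force: [1.1, 3.5, 10.2]
gripper_width: 10.5
gripper_force: 108.8
```

```bash
cat > look.py <<'E'
import sys
from h import *
from plant import arm,eyes
np.set_printoptions(precision=2,suppress=True)
s=arm.read_state();print({k:s[k] for k in("t","position","wrist_force","wrist_torque")})
M=R.from_quat(s["eef_rot"]).as_matrix();print("tool -y heading",np.degrees(np.arctan2(-M[1,1],-M[0,1])),"tilt",M[:2,2])
a=np.radians(80.6);l=np.array([-np.sin(a),np.cos(a)]);u=np.array([np.cos(a),np.sin(a)])
print("tcp u,l",s["position"][:2]@u,s["position"][:2]@l)
for n in ("top","side"):
    c=eyes.camera(n);pickle.dump(c,open(f"{n}{sys.argv[1]}.pkl","wb"));cv2.imwrite(f"pics/{n}{sys.argv[1]}.png",c["color"][...,::-1])
E
python3 look.py 2; python3 - <<'E'
import cv2,numpy as np
a=cv2.imread("pics/top2.png")[140:330,110:430];b=cv2.imread("pics/side2.png")[90:380,220:420]
f=lambda i,w:cv2.resize(i,None,fx=w,fy=w,interpolation=cv2.INTER_CUBIC)
a=f(a,1.55);b=f(b,1.4);o=np.zeros((max(len(a),len(b)),a.shape[1]+b.shape[1],3),np.uint8);o[:len(a),:a.shape[1]]=a;o[:len(b),a.shape[1]:]=b
print(o.shape);cv2.imwrite("pics/m2.png",o)
E
```

```text
{'t': 5.4833, 'position': array([ 546.48, -136.53,   84.12]), 'wrist_force': array([ 1.09,  3.47, 10.18]), 'wrist_torque': array([ 0.56, -0.  , -0.06])}
tool -y heading 80.32366986475348 tilt [ 0. -0.]
tcp u,l -45.43969078524459 -561.4384294211875
(406, 776, 3)
```

View pics/m2.png

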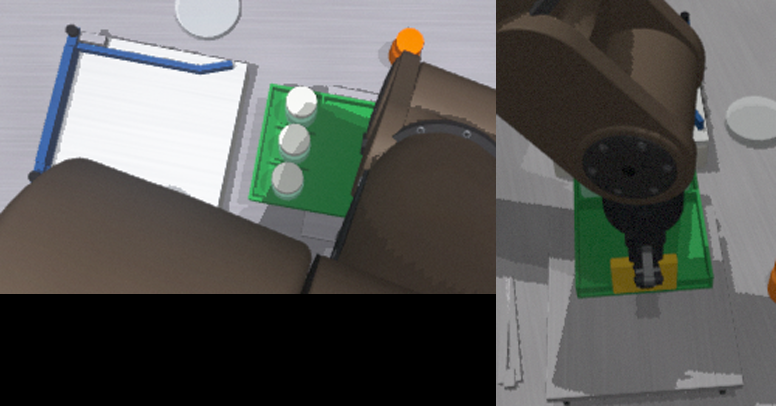

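The top view shows the level tray with its nose close to the plate edge, and the arm hides the near guide. I check the right-wall clearance against the visible guide.

```bash
cat > wall.py <<'E'
import sys
from h import *
np.set_printoptions(precision=2,suppress=True)
c=pickle.load(open(sys.argv[1],"rb"));z=float(sys.argv[2])
a=np.radians(80.6);l=np.array([-np.sin(a),np.cos(a)]);u=np.array([np.cos(a),np.sin(a)])
g=big(mask(c,(45,100,40),(80,255,255)),(120,150,450,330)); w=cast(c,g,z)[:,:2]
h=w@l;x=w@u;print("nose u max",x.max(),"l min",h.min())
E=[]
for b in np.arange(x.max()-60,x.max()-12,4):
    k=(x>=b)&(x<b+4)
    if k.any(): E.append(w[k][np.argmin(h[k])])
o,v=line(np.array(E));print("right wall u,l",o@u,o@l,np.degrees(np.arctan2(v[1],v[0])))
U,=guides(c,[(150,205,1)]);print("right guide inner",U[0]@u,U[0]@l,np.degrees(np.arctan2(U[1][1],U[1][0])))
E
python3 wall.py top2.pkl 84
```

```text
nose u max 139.69867748405852 l min -635.2498307919843
right wall u,l 105.16918852383954 -576.94483585767 178.5176
right guide inner 329.0914463722221 -635.5873276946807 80.85029
```

Call:
{"fn": "drive_tool", "kwargs": {"motion": [0, -0.5, 0, 0, 0, -0.8, 0, 0, 0, -0.8, 0, 0, 0, -0.8, 0, 0, 0, -0.8, 0, 0, 0, -0.8, 0, 0, 0, -0.8, 0, 0, 0, -0.5, 0, 0, 0, 0, 0, 0, 0, 0, 0, 0]}}

```text
t: 6.42
position: [556.3, -79.4, 84.1]
eef_rot: [0.996, -0.084, 0.001, 0.0]
wrist_force: [1.2, 3.6, 9.4]
gripper_width: 10.7
gripper_force: 108.5
```

```bash
python3 look.py 3; python3 wall.py top3.pkl 84
```

```text
{'t': 6.4167, 'position': array([556.28, -79.36,  84.12]), 'wrist_force': array([1.15, 3.65, 9.39]), 'wrist_torque': array([0.51, 0.05, 0.03])}
tool -y heading 80.32647873276447 tilt [ 0. -0.]
tcp u,l 12.562300350553397 -561.7688601598212
nose u max 197.36794132791394 l min -635.6374756299219
right wall u,l 165.66045267489037 -576.9808700323428 0.6993569
right guide inner 327.9098413221788 -635.2475538054057 80.23068
```

Call:
{"fn": "drive_tool", "kwargs": {"motion": [0, -0.5, 0, 0, 0, -0.8, 0, 0, -0.02, -0.8, 0, 0, 0, -0.8, 0, 0, -0.02, -0.8, 0, 0, 0, -0.8, 0, 0, 0, -0.8, 0, 0, 0, -0.7, 0, 0, 0, -0.4, 0, 0, 0, 0, 0, 0, 0, 0, 0, 0]}}

```text
t: 7.43
position: [565.6, -16.4, 82.8]
eef_rot: [0.996, -0.084, -0.0, -0.0]
wrist_force: [-0.3, -0.1, -4.5]
gripper_width: 10.8
gripper_force: 107.7
```

```bash
python3 look.py 4; python3 wall.py top4.pkl 84
```

```text
{'t': 7.4333, 'position': array([565.59, -16.43,  82.78]), 'wrist_force': array([-0.28, -0.11, -4.45]), 'wrist_torque': array([-0.22, -0.05,  0.07])}
tool -y heading 80.33053110348344 tilt [-0.  0.]
tcp u,l 76.1619965593135 -560.6782443267351
nose u max 260.76539913448187 l min -634.1336481849042
right wall u,l 230.11833194733424 -576.3075256010667 0.6538586
right guide inner 335.4216876777635 -635.2012042404508 80.23155
```

Call:
{"fn": "drive_tool", "kwargs": {"motion": [0, -0.3, 0.05, 0, 0, -0.6, 0.05, 0, 0, -0.7, 0, 0, 0, -0.7, 0, 0, 0, -0.7, 0, 0, 0, -0.5, 0, 0, 0, -0.2, 0, 0, 0, 0, 0, 0, 0, 0, 0, 0]}}

```text
t: 8.28
position: [572.1, 20.2, 82.3]
eef_rot: [0.996, -0.084, 0.0, -0.0]
wrist_force: [-0.5, 0.9, -2.4]
gripper_width: 10.7
gripper_force: 107.9
```

```bash
python3 look.py 5; python3 wall.py top5.pkl 82
```

```text
{'t': 8.2833, 'position': array([572.13,  20.16,  82.26]), 'wrist_force': array([-0.48,  0.92, -2.39]), 'wrist_torque': array([ 0.14, -0.04,  0.01])}
tool -y heading 80.32402550714345 tilt [0. 0.]
tcp u,l 113.33585483170529 -561.1497686654351
nose u max 298.44298022969434 l min -634.9175474355474
right wall u,l 271.5806266879121 -589.7797303912554 0.6449309
right guide inner 330.59316057588825 -635.4561419631145 81.04144
```

Call:
{"fn": "drive_tool", "kwargs": {"motion": [0, -0.3, 0, 0, 0, -0.6, 0, 0, 0, -0.8, 0, 0, 0, -0.8, 0, 0, 0, -0.8, 0, 0, 0, -0.8, 0, 0, 0, -0.6, 0, 0, 0, -0.4, 0, 0, 0, -0.2, 0, 0, 0, 0, 0, 0, 0, 0, 0, 0]}}

```text
t: 9.3
position: [581.0, 72.2, 82.2]
eef_rot: [0.996, -0.084, -0.0, -0.0]
wrist_force: [1.0, 1.4, -2.3]
gripper_width: 10.7
gripper_force: 107.9
```

```bash
python3 look.py 6; python3 wall.py top6.pkl 82
```

```text
{'t': 9.3, 'position': array([581.03,  72.23,  82.24]), 'wrist_force': array([ 1.01,  1.37, -2.25]), 'wrist_torque': array([ 0.14, -0.02, -0.02])}
tool -y heading 80.30990252013007 tilt [-0.  0.]
tcp u,l 166.16100903958375 -561.4322409976069
nose u max 351.2657564844125 l min -635.4176651501186
right wall u,l 326.13938868645755 -599.5167044469381 3.6886613
right guide inner 341.13418339460065 -637.9836065804443 86.605194
```

View pics/top6.png

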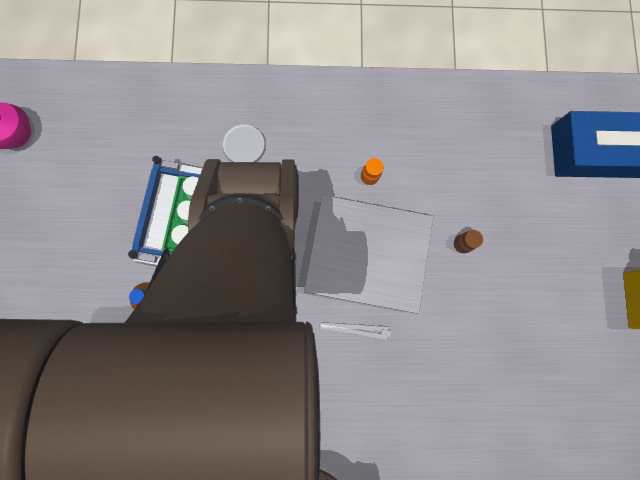

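The top view shows the tray between the guides with a gap to the bar, roughly pixels 150–165. The bottle and dish are untouched. I measure the gap from the blue and green edges.

```bash
cat > gap.py <<'E'
import sys
from h import *
np.set_printoptions(precision=2,suppress=True)
c=pickle.load(open(sys.argv[1],"rb"))
a=np.radians(80.6);u=np.array([np.cos(a),np.sin(a)])
mb=mask(c,(100,100,40),(125,255,255));mg=mask(c,(45,80,40),(85,255,255))
for v in range(185,245,6):
    b=np.flatnonzero(mb[v,130:185]);g=np.flatnonzero(mg[v,130:260])
    if len(b) and len(g):
        pb=[130+b[b<b[0]+14].max()+.5,v];pg=[130+g.min()-.5,v]
        bu=cast(c,pb,87)[0,:2]@u;bu0=cast(c,pb,58)[0,:2]@u;gu=cast(c,pg,82)[0,:2]@u;print(v,pb[0],pg[0],bu,bu0,gu,round(bu-gu,1))
E
python3 gap.py top6.pkl
```

```text
185 157.5 176.5 385.0464337937966 395.0893111225139 350.36159505532885 34.7
191 155.5 174.5 386.14457164229816 396.2225240932047 351.55109702275416 34.6
197 153.5 173.5 387.23767610639527 397.3505429104462 350.8246366768136 36.4
203 152.5 171.5 386.4354638229579 396.5227075288689 352.0077180784362 34.4
209 151.5 170.5 385.63679476881055 395.698528549259 351.2835143241452 34.4
215 149.5 169.5 386.7237496974911 396.82020141156653 350.56250663908884 36.2
221 147.5 167.5 387.80576703635376 397.9367789747429 351.73828391368784 36.1
227 146.5 166.5 387.00946413725376 397.11504172646374 351.01949749795716 36.0
233 145.5 164.5 386.21664706353835 396.2969016427344 352.1890003650958 34.0
239 143.5 163.5 387.29264139427704 397.4072638196202 351.47242432905847 35.8
```

Call:
{"fn": "drive_tool", "kwargs": {"motion": [0, -0.3, 0, 0, 0, -0.5, 0, 0, 0, -0.6, 0, 0, 0, -0.6, 0, 0, 0, -0.4, 0, 0, 0, -0.2, 0, 0, 0, -0.1, 0, 0, 0, 0, 0, 0, 0, 0, 0, 0]}}

```text
t: 10.15
position: [585.6, 98.9, 82.2]
eef_rot: [0.996, -0.084, -0.0, -0.0]
wrist_force: [0.1, 0.4, -1.9]
gripper_width: 10.6
gripper_force: 108.0
```

```bash
python3 look.py 7; python3 gap.py top7.pkl;  python3 - <<'E'
import cv2
a=cv2.imread("pics/top7.png")[145:275,110:250];cv2.imwrite("pics/t7c.png",cv2.resize(a,None,fx=4.5,fy=4.5,interpolation=cv2.INTER_CUBIC))
E
```

```text
{'t': 10.15, 'position': array([585.56,  98.88,  82.22]), 'wrist_force': array([ 0.14,  0.43, -1.89]), 'wrist_torque': array([0.1 , 0.02, 0.08])}
tool -y heading 80.31112112227059 tilt [-0.  0.]
tcp u,l 193.18605268841316 -561.5521412264052
185 157.5 162.5 385.0464337937966 395.0893111225139 377.20462936469374 7.8
191 155.5 160.5 386.14457164229816 396.2225240932047 378.3312204242673 7.8
197 154.5 159.5 385.34294564041465 395.39529371933406 377.546078541247 7.8
203 152.5 157.5 386.4354638229579 396.5227075288689 378.6668169883578 7.8
209 151.5 156.5 385.63679476881055 395.698528549259 377.88446033261494 7.8
215 149.5 154.5 386.7237496974911 396.82020141156653 378.99940560941997 7.7
221 148.5 153.5 385.92801688603504 395.99905245984195 378.2198158874353 7.7
227 146.5 152.5 387.00946413725376 397.11504172646374 377.4436478082324 9.6
233 145.5 150.5 386.21664706353835 396.2969016427344 378.552185621616 7.7
239 143.5 149.5 387.29264139427704 397.4072638196202 377.7787391289249 9.5
```

View pics/t7c.png

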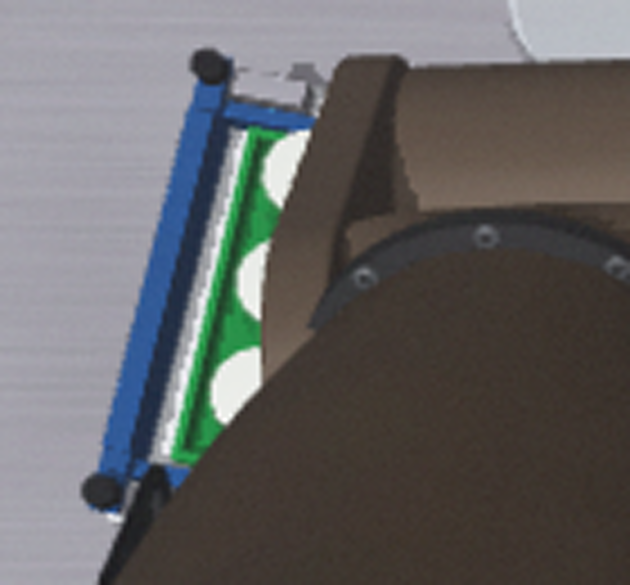

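The crop shows the bar's dark face: its top edge is at about pixel 148 and its foot at about 153. The face is therefore at u≈395, with the nose at 378, leaving a gap of about 15–17 mm. The tray lies square between the guides. I go 10 mm, then creep.

Call:
{"fn": "drive_tool", "kwargs": {"motion": [0, -0.2, 0, 0, 0, -0.3, 0, 0, 0, -0.3, 0, 0, 0, -0.2, 0, 0, 0, 0, 0, 0, 0, 0, 0, 0]}}

```text
t: 10.75
position: [587.3, 108.9, 82.2]
eef_rot: [0.996, -0.084, 0.0, -0.0]
wrist_force: [-0.3, 1.3, -1.9]
gripper_width: 10.8
gripper_force: 107.9
```

Call:
{"fn": "drive_tool", "kwargs": {"motion": [0, -0.03, 0, 0, 0, -0.03, 0, 0, 0, -0.03, 0, 0, 0, 0, 0, 0]}}

```text
t: 11.08
position: [587.4, 109.4, 82.3]
eef_rot: [0.996, -0.085, 0.0, 0.0]
wrist_force: [0.3, -1.6, -2.0]
gripper_width: 11.0
gripper_force: 108.1
```

Call:
{"fn": "drive_tool", "kwargs": {"motion": [0, -0.03, 0, 0, 0, -0.03, 0, 0, 0, -0.03, 0, 0, 0, 0, 0, 0]}}

```text
t: 11.42
position: [587.6, 110.4, 82.3]
eef_rot: [0.996, -0.085, 0.0, 0.0]
wrist_force: [-0.1, -0.1, -1.2]
gripper_width: 10.4
gripper_force: 108.1
```

Call:
{"fn": "drive_tool", "kwargs": {"motion": [0, -0.03, 0, 0, 0, -0.03, 0, 0, 0, -0.03, 0, 0, 0, 0, 0, 0]}}

```text
t: 11.75
position: [587.8, 111.3, 82.3]
eef_rot: [0.996, -0.084, 0.0, 0.0]
wrist_force: [-0.8, -0.6, -1.3]
gripper_width: 10.7
gripper_force: 108.1
```

```bash
python3 look.py 8; python3 gap.py top8.pkl
```

```text
{'t': 11.75, 'position': array([587.76, 111.34,  82.27]), 'wrist_force': array([-0.8, -0.6, -1.3]), 'wrist_torque': array([-0.09,  0.02, -0.05])}
tool -y heading 80.30737140441585 tilt [ 0. -0.]
tcp u,l 205.84525003040122 -561.6808072549196
185 154.5 155.5 390.75559883638874 400.9808300123399 390.60531743211266 0.2
191 153.5 153.5 389.94205884494727 400.1413051095828 391.7005495802293 -1.8
197 151.5 152.5 391.0263007556343 401.26017829862144 390.8861582435043 0.1
203 150.5 150.5 390.2158221072134 400.4238125198518 391.97582045422 -1.8
209 148.5 149.5 391.2945722675148 401.53701854900055 391.1644774341887 0.1
215 147.5 147.5 390.4871328917516 400.70378911891595 392.24862534471094 -1.8
221 145.5 146.5 391.5604459566647 401.8113843888823 391.44030881416836 0.1
227 144.5 144.5 390.75602400698 400.9812687631118 392.5189972407958 -1.8
233 142.5 143.5 391.8239538278234 402.0833088452551 391.71368559170025 0.1
239 141.5 141.5 391.0225276787145 401.2562847075658 392.7869685457578 -1.8
```

Call:
{"fn": "drive_tool", "kwargs": {"motion": [0, -0.04, 0, 0, 0, -0.04, 0, 0, 0, -0.03, 0, 0, 0, 0, 0, 0]}}

```text
t: 12.18
position: [587.9, 112.4, 82.3]
eef_rot: [0.996, -0.084, -0.0, 0.0]
wrist_force: [-0.2, -0.6, -1.4]
gripper_width: 10.9
gripper_force: 108.1
```

Call:
{"fn": "drive_tool", "kwargs": {"motion": [0, -0.03, 0, 0, 0, -0.03, 0, 0, 0, -0.02, 0, 0, 0, 0, 0, 0]}}

```text
t: 12.52
position: [588.1, 113.2, 82.3]
eef_rot: [0.996, -0.085, 0.0, 0.0]
wrist_force: [0.5, -0.1, -1.9]
gripper_width: 10.3
gripper_force: 108.1
```

Call:
{"fn": "drive_tool", "kwargs": {"motion": [0, -0.02, 0, 0, 0, -0.02, 0, 0, 0, -0.02, 0, 0, 0, 0, 0, 0]}}

```text
t: 12.85
position: [588.1, 113.6, 82.3]
eef_rot: [0.996, -0.085, -0.0, 0.0]
wrist_force: [-1.0, -3.1, -0.9]
gripper_width: 10.9
gripper_force: 108.2
```

Call:
{"fn": "drive_tool", "kwargs": {"motion": [0, -0.02, 0, 0, 0, -0.02, 0, 0, 0, 0, 0, 0, 0, 0, 0, 0]}}

```text
t: 13.18
position: [587.9, 113.7, 82.2]
eef_rot: [0.996, -0.085, -0.0, 0.0]
wrist_force: [-1.3, -5.5, -0.6]
gripper_width: 10.6
gripper_force: 108.3
```

Call:
{"fn": "drive_tool", "kwargs": {"motion": [0, -0.02, 0, 0, 0, -0.01, 0, 0, 0, 0, 0, 0, 0, 0, 0, 0, 0, 0, 0, 0, 0, 0, 0, 0]}}

```text
t: 13.68
position: [587.8, 113.8, 82.2]
eef_rot: [0.996, -0.085, -0.001, 0.0]
wrist_force: [-4.4, -6.5, 1.3]
gripper_width: 10.6
gripper_force: 108.4
```

Call:
{"fn": "drive_tool", "kwargs": {"motion": [0, -0.02, 0, 0, 0, 0, 0, 0, 0, 0, 0, 0, 0, 0, 0, 0, 0, 0, 0, 0, 0, 0, 0, 0, 0, 0, 0, 0]}}

```text
t: 14.27
position: [587.8, 113.8, 82.2]
eef_rot: [0.996, -0.085, -0.001, 0.001]
wrist_force: [-4.4, -8.7, 0.5]
gripper_width: 10.5
gripper_force: 108.5
```

```bash
python3 - <<'E'
from plant import arm
for i in range(1):
    s=arm.read_state();print(s["wrist_force"],s["wrist_torque"],s["position"])
E
```

```text
[-4.39722105 -8.65144095  0.54254313] [-1.202072    0.41202352 -0.10141061] [587.77017647 113.83827785  82.22898296]
```

Call:
{"fn": "drive_tool", "kwargs": {"motion": [0, 0, 0, 0, 0, 0, 0, 0, 0, 0, 0, 0, 0, 0, 0, 0, 0, 0, 0, 0, 0, 0, 0, 0, 0, 0, 0, 0, 0, 0, 0, 0], "gripper": -1}}

```text
t: 14.93
position: [588.3, 114.7, 82.3]
eef_rot: [0.996, -0.084, 0.0, 0.0]
wrist_force: [-0.1, -0.1, 0.4]
gripper_width: 85.4
gripper_force: 0.0
```

Call:
{"fn": "drive_tool", "kwargs": {"motion": [0, 0, -0.5, 0, 0, 0, -1, 0, 0, 0, -2, 0, 0, 0, -2, 0, 0, 0, -2, 0, 0, 0, -2, 0, 0, 0, -2, 0, 0, 0, -2, 0, 0, 0, -1, 0, 0, 0, 0, 0]}}

```text
t: 15.77
position: [589.0, 114.7, 230.1]
eef_rot: [0.996, -0.084, 0.002, -0.0]
wrist_force: [0.3, -0.0, 0.6]
gripper_width: 85.0
gripper_force: 0.0
```

Call:
{"fn": "drive_tool", "kwargs": {"motion": [0, 1, 0, 0, 0, 2, 0, 0, 0, 2, 0, 0, 0, 2.5, 0, 0, 0, 2.5, 0, 0, 0, 2.5, 0, 0, 0, 2.5, 0, 0, 0, 2.5, 0, 0, 0, 2.5, 0, 0, 0, 2.5, 0, 0, 0, 2.5, 0, 0, 0, 2.5, 0, 0, 0, 2.5, 0, 0, 0, 2, 0, 0, 0, 0, 0, 0]}}

```text
t: 17.02
position: [533.1, -204.1, 225.7]
eef_rot: [0.996, -0.086, -0.001, -0.0]
wrist_force: [-0.8, 1.4, -0.5]
gripper_width: 85.4
gripper_force: 0.0
```

```bash
python3 look.py 9; python3 gap.py top9.pkl | head -3;  python3 - <<'E'
import cv2,numpy as np
a=cv2.imread("pics/top9.png")[100:340,100:440];b=cv2.imread("pics/side9.png")[80:380,190:450]
b=cv2.resize(b,(260,300));a=cv2.resize(a,None,fx=1.5,fy=1.5)
o=np.zeros((360,a.shape[1]+260,3),np.uint8);o[:360,:a.shape[1]]=a;o[:300,a.shape[1]:]=b;cv2.imwrite("pics/m9.png",o)
E
```

```text
{'t': 17.0167, 'position': array([ 533.08, -204.08,  225.74]), 'wrist_force': array([-0.79,  1.41, -0.48]), 'wrist_torque': array([-0.03,  0.  , -0.03])}
tool -y heading 80.14685371889186 tilt [-0.  0.]
tcp u,l -114.27249079741333 -559.2567328307208
185 153.5 153.5 392.65809138431604 402.9440892105322 394.43153928538777 -1.8
191 152.5 152.5 391.8403824878474 402.1002622456462 393.6093272736748 -1.8
197 150.5 150.5 392.92019506192077 403.2145646226425 394.69508636549347 -1.8
```

View pics/m9.png

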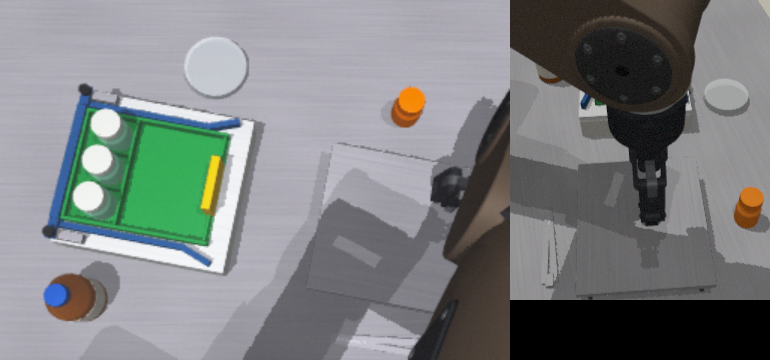

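The picture shows the tray between the guides with its nose at the bar and the jars upright. The dish, bottle and tweezers are in place, and the gripper is clear.

```bash
python3 -c "
from plant import order
print(order.finish_job())"
```

```text
the job is handed in; nothing more can be done
None
```

The tray is on the warming plate between the guides, pressed home on the stop bar at about 9 N and released with the jars upright and the bystanders where they were; the job is handed in, but no verdict came back.

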